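# Tick off the service kit on the check stands

### The arm

A 6-joint arm with a two-finger parallel gripper is mounted at the origin on a cart in front of the work surface, level with it; the furniture and walls round the work are solid. World frame = base frame: x ahead of the robot, y to its left, z up, the work surface at z = 0. Lengths are in m, angles in rad, forces in N, time in s.
With the tool pointing down it reaches from about 0.375 to 0.975 m from the base axis. Payload 3.8 kg.
Tool frame: the origin (TCP) lies on the centre line of the jaws, within the pads' length; the fingertips stand 17 mm ahead of it and the grasp point (between the pads) lies 2 mm behind it (bot.tip_extent is the distance from the TCP to the fingertips, in m); z points along the fingers, y is the line along which they close (so a half turn about z gives the same grasp; the last joint's range is limited). The gripper opens to 85 mm and grips with 20 to 120 N. Pads are 22 mm wide; open, the fingers measure 114 mm over their backs; the gripper's body (76 mm by 85 mm) begins 54 mm behind the grasp point. The pads swing forward as they close: fully open they stand 13 mm farther back than shut.
Start: joints at [1.306, 0.264, 1.604, -0, 1.274, -0.037], TCP at [0.152, 0.658, 0.221] pointing down, gripper open.
Joint ranges: [-2.63, 2.63], [-0.94, 2.18], [0.31, 2.57], [-1.31, 4.45], [0, 2.66], [-2.55, 2.55]. Speed limits (rad/s): [2.57, 2.57, 3.14, 3.14, 3.14, 3.14].

### API

Orientations are given as a rotation vector (axis times angle).
In Python, from workcell import readout, read_camera, finish_job, bot gives the robot as it stands.
- The arm moves only by the tool jog_arm, never from a script. Its argument "deltas" is one flat list of numbers, 7 for each row, row after row: the shift along the tool's x, y, z in m, then the turn, a rotation vector about the tool's x, y, z in degrees, then the gripper command: -1 is shut, 1 is fully open, values between are in proportion. A call has 1 to 8 rows; each row is the pose to reach, as a shift and turn from the pose commanded when the call began, along the tool's axes at that moment; what a row does not reach only later rows make up. A row lasts 1/10 s, in which the tool goes at most 50 mm and 8.59 degrees, less where a joint would pass 70% of its speed; a pose out of reach is approached as far as the arm can. A call with a gripper value outside its range is refused whole. The fingers move at their own pace and stop on an object; "squeeze" is the grip in N (left out, the last holds). Time passes only in rows, so rows that repeat a pose let the fingers close. It gives the time, the measured TCP pose, the force, the opening and the grip force at its end, in the units of the state.
- readout.read_state(): the state, without advancing time (a new reading comes with each control period).
- read_camera(name): name is "scene" or "top" or "wrist"; returns a dict with "color" (400x640x3 uint8, blue, green, red), "fx", "fy", "cx", "cy" (pixels), "origin" and "attitude" of the camera in the world. Camera axes: x right, y down, z forward; pixel columns grow to the right and rows downward; lengths in m; the calibration is good to about 2 mm. A picture is of the moment at which its call begins. There is no depth.
- finish_job(): hands the job in; it is judged then, once.
The state is a dict: "time": time; "q": joint angles; "joint_vel": joint speeds; "joint_torque": joint torques, N m; "tool_pos": TCP position; "tcp_rot": TCP orientation; "wrist_force": force on the tool from outside, world axes, zero at the start; "torque": the same for the moment, N m; "width": opening from 0.0 (shut) to 1.0 (fully open); "grip_force": force on a finger pad.
Only numpy, scipy, OpenCV 4.12 (cv2) and the standard library are available. Lean on these libraries where they do the work, as an engineer would, in place of code of your own. Each camera call takes 0.05 s, during which the arm holds its last target. There are 200 camera calls.

### The job

Tick off the service kit that stands on the three check stands, in order: with the fingertips, press lightly down on top of the black and orange oil filter, then the white fuel filter, then the brown relay carton, so that the plate under each goes about half way down its 15 mm travel and stays there, never down to its stop. Let go of each part before you press the next; press only on the parts, not on their stands, do not lift, tip or shove them, and leave the other things on the bench alone.

Things in the scene. Friction and masses are not known exactly. Their poses are not given: they have to be found in the camera images.
- oil_filter: loose black and orange spin-on oil filter, upright cylinder, 73 mm diameter, 84 mm tall, 0.3 kg; stands on the plate of its own check stand. Origin: centre of its underside, z up; press at the middle of its top.
- fuel_filter: loose white fuel filter with a blue label, upright cylinder, 67 mm diameter, 79 mm tall, 0.28 kg; stands on the plate of its own check stand. Origin: centre of its underside, z up; press at the middle of its top.
- relay_carton: loose brown cardboard carton (a boxed relay), 50 mm along its x, 76 mm along its y, 52 mm tall, 0.25 kg; stands on the plate of its own check stand. Origin: centre of its underside, z up; press at the middle of its top.
- oil_stand: fixed check stand that carries the oil filter: grey 110 x 110 mm base 30 mm tall, over it a square 96 mm plate with a black rubber top, 54 mm above the bench when up, on a steel stem with a green band. Origin: centre of the base's underside, on the bench.
- fuel_stand: fixed check stand that carries the fuel filter: grey 110 x 110 mm base 30 mm tall, over it a square 96 mm plate with a black rubber top, 54 mm above the bench when up, on a steel stem with a green band. Origin: centre of the base's underside, on the bench.
- relay_stand: fixed check stand that carries the relay carton: grey 110 x 110 mm base 30 mm tall, over it a square 96 mm plate with a black rubber top, 54 mm above the bench when up, on a steel stem with a green band. Origin: centre of the base's underside, on the bench.
- oil_plate (a joint): how far the plate under the oil filter has been pushed down, m: 0 up (as at the start), 0.015 at its lower stop. It moves straight down, stiffly sprung, and stays where it is left: with the part on it, it starts to move at about 2.3 N of push, and needs 0.5 N more for each further mm (5 to 6 N brings it about half way, 8 N nearly to the limit).
- fuel_plate (a joint): how far the plate under the fuel filter has been pushed down, m: 0 up (as at the start), 0.015 at its lower stop. It moves straight down, stiffly sprung, and stays where it is left: with the part on it, it starts to move at about 2.3 N of push, and needs 0.5 N more for each further mm (5 to 6 N brings it about half way, 8 N nearly to the limit).
- relay_plate (a joint): how far the plate under the relay carton has been pushed down, m: 0 up (as at the start), 0.015 at its lower stop. It moves straight down, stiffly sprung, and stays where it is left: with the part on it, it starts to move at about 2.3 N of push, and needs 0.5 N more for each further mm (5 to 6 N brings it about half way, 8 N nearly to the limit).
- glue_bottle: loose white bottle with a red cap, 46 mm diameter, 109 mm tall; the one standing on the bench near the check stands, a bystander, to be left alone. Origin: centre of its underside.
- orange_coupler: loose orange rubber hose coupler with two steel clamps, 74 x 81 x 90 mm tall; the one standing on the bench near the check stands, a bystander, to be left alone. Origin: centre of its underside.
- tape_measure: loose yellow and black tape measure, 35 x 75 x 67 mm tall; the one standing on the bench near the check stands, a bystander, to be left alone. Origin: centre of its underside.
- red_cap: loose red screw cap, 46 mm diameter, 26 mm tall; the one standing on the bench near the check stands, a bystander, to be left alone. Origin: centre of its underside.
Not all that is in view belongs to the job. Leave any green, purple or yellow look-alike of the fuel_filter alone.

How it is judged:
On the way, in this order (a step that is already met when the one before it is completed fails the run):
1. the oil filter pressed down at least 2.5 mm and let go, with the parts after it still up (value of joint oil_plate above 0.0025 m and contact force between the fingers and oil_filter below 0.2 N and value of joint each of fuel_plate, relay_plate below 0.0015 m), for 0.1 s.
2. the fuel filter pressed down at least 2.5 mm and let go, with the parts after it still up (value of joint fuel_plate above 0.0025 m and contact force between the fingers and fuel_filter below 0.2 N and value of joint relay_plate below 0.0015 m), for 0.1 s.
3. the relay carton pressed down at least 2.5 mm and let go, with the parts after it still up (value of joint relay_plate above 0.0025 m and contact force between the fingers and relay_carton below 0.2 N), for 0.1 s.
At the end, for the whole second after the job is handed in: All three plates are down by 2.5 to 12.5 mm, each part stands upright (within 0.1 rad) and at rest on its own plate, within 20 mm of its centre, and the bystanders are within 15 mm of where they were (value of joint oil_plate between 0.0025 and 0.0125 m and horizontal distance between oil_filter and oil_stand below 0.02 m and angle between each of oil_filter, fuel_filter, relay_carton's own z axis and vertical below 0.1 rad and linear speed of each of oil_filter, fuel_filter, relay_carton below 0.02 m/s and value of joint fuel_plate between 0.0025 and 0.0125 m and horizontal distance between fuel_filter and fuel_stand below 0.02 m and value of joint relay_plate between 0.0025 and 0.0125 m and horizontal distance between relay_carton and relay_stand below 0.02 m and distance of each of glue_bottle, orange_coupler, tape_measure, red_cap from where it was at the start of the episode below 0.015 m); the robot touches nothing.
It fails at once if a part is pressed too hard: its plate goes beyond 12.5 mm of its 15 mm (value of joint any of oil_plate, fuel_plate, relay_plate above 0.0125 m).
It fails at once if a part is lifted, carried or shoved over 20 mm from its start, or tipped over 0.15 rad (distance of any of oil_filter, fuel_filter, relay_carton from where it was at the start of the episode above 0.02 m or angle between any of oil_filter, fuel_filter, relay_carton's own z axis and vertical above 0.15 rad).
It fails at once if the robot presses on a stand instead of on the part (over 1 N) (contact force between any of the fingers, the arm and oil_stand above 1 N or contact force between any of the fingers, the arm and fuel_stand above 1 N or contact force between any of the fingers, the arm and relay_stand above 1 N).
It fails at once if a part is pressed (over 1.5 mm) before the one ahead of it in the order is down ((value of joint fuel_plate above 0.0015 m and value of joint oil_plate below 0.0025 m) or (value of joint relay_plate above 0.0015 m and value of joint fuel_plate below 0.0025 m)).
It fails at once if a bystander is disturbed (over 15 mm) (distance of any of glue_bottle, orange_coupler, tape_measure, red_cap from where it was at the start of the episode above 0.015 m).
It also fails if it takes over 61 s, if anything falls off the work surface, if the arm or the gripper's body presses on something with over 40 N, if the wrist force passes 120 N, or if a joint passes its speed limit or range.

## Working session

There is one attempt and no reset: what is moved stays moved. The work goes in short steps, Python scripts to look and compute and a tool call to move; the robot and the scene stay as the last step left them, time stands still between calls to the robot, and variables do not carry over. Pictures are saved under pics/ and viewed, at most 10 in all, crops included, and the job is handed in when it is done.

Besides the shell and the picture viewer there is one more tool, called as a command line: name --argument value ..., lists and objects as JSON in quotes. jog_arm: Moves the arm, as the interface text tells. Its arguments: {"type":"object","properties":{"deltas":{"type":"array"},"squeeze":{"type":"number"}},"required":["deltas"]}

```bash
mkdir -p pics; python3 - <<'E'
from workcell import readout, read_camera, bot
import cv2,pickle
s=readout.read_state();print({k:s[k] for k in('time','tool_pos','tcp_rot','wrist_force','width')},bot.tip_extent)
for n in('scene','top'):
    c=read_camera(n);cv2.imwrite(f'pics/{n}0.png',c['color']);pickle.dump(c,open(n+'.pkl','wb'))
    print(n,c['fx'],c['cx'],c['cy'],c['origin'],c['attitude'])
E
```

```text
{'time': 0.0, 'tool_pos': array([0.15224669, 0.65682197, 0.21952848]), 'tcp_rot': array([-0.35708398, -3.12087322,  0.00358074]), 'wrist_force': array([ 0.24375761, -0.10049316,  1.27452268]), 'width': 1.0013717408943865} 0.017
scene 433.04305443403126 320.1181291536161 204.26173810850528 [-0.10638922 -0.60856734  0.842771  ] [-2.09385846  1.01185349 -0.43554895]
top 430.2112032320821 324.1542362663448 199.91087968485505 [ 0.44071015 -0.03217018  1.24777273] [-2.18161115  2.15993052 -0.11733727]
```

View pics/scene0.png

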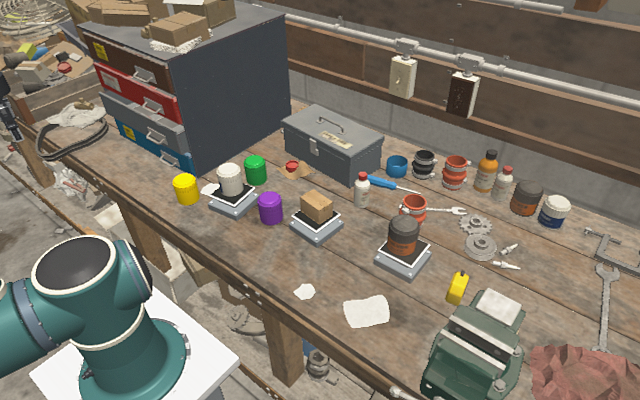

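View pics/top0.png

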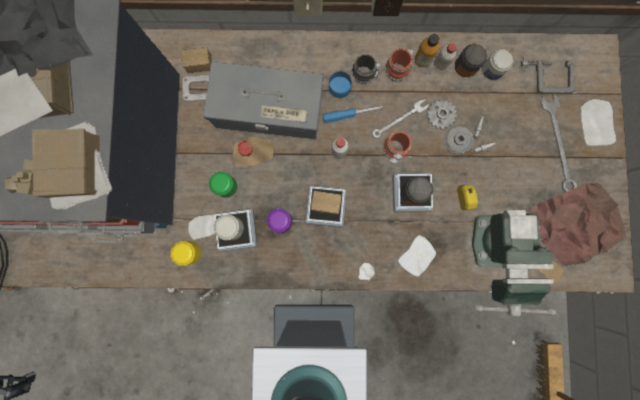

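The scene view shows the oil filter at (403,235), the fuel filter at (230,178) and the carton at (316,205). In the top view they are at about (419,188), (228,227) and (325,203). The yellow, green and purple look-alikes stand close to the fuel stand.

```bash
cat > h.py <<'E'
import numpy as np,cv2
from scipy.spatial.transform import Rotation as R
def ray(c,u,v,z):
    d=R.from_rotvec(np.array(c['attitude'])).as_matrix()@np.array([(u-c['cx'])/c['fx'],(v-c['cy'])/c['fy'],1])
    o=np.array(c['origin']);return o+d*(z-o[2])/d[2]
def proj(c,p):
    q=R.from_rotvec(np.array(c['attitude'])).as_matrix().T@(np.array(p)-c['origin'])
    return c['fx']*q[0]/q[2]+c['cx'],c['fy']*q[1]/q[2]+c['cy']
E
python3 - <<'E'
from h import *
import pickle
t=pickle.load(open('top.pkl','rb'));s=pickle.load(open('scene.pkl','rb'))
print('tcp',proj(t,[.152,.657,.22]),proj(s,[.152,.657,.22]),'base',proj(t,[0,0,0]))
for n,tp,sp,z in(('oil',(420,188),(404,225),.138),('fuel',(228,226),(230,172),.133),('relay',(325,203),(317,198),.106)):
    print(n,ray(t,*tp,z),ray(s,*sp,z))
a=t['color'];b=s['color']
cr=[a[170:215,390:440],a[205:255,205:260],a[180:230,300:350],b[205:280,365:440],b[155:220,200:265],b[180:245,285:350]]
g=np.vstack([np.hstack([cv2.resize(i,(260,260),interpolation=2) for i in cr[k:k+3]]) for k in(0,3)])
cv2.imwrite('pics/crop.png',g)
E
```

```text
tcp (np.float64(20.904984914091983), np.float64(367.6591751964903)) (np.float64(20.993128616871445), np.float64(140.96035487178773)) base (np.float64(308.598308210897), np.float64(403.7023263517606))
oil [ 0.58927713 -0.28636472  0.138     ] [ 0.57768628 -0.28968172  0.138     ]
fuel [0.48568264 0.21084437 0.133     ] [0.47363816 0.19760881 0.133     ]
relay [ 0.55058812 -0.03956936  0.106     ] [ 0.55820349 -0.04175572  0.106     ]
```

View pics/crop.png

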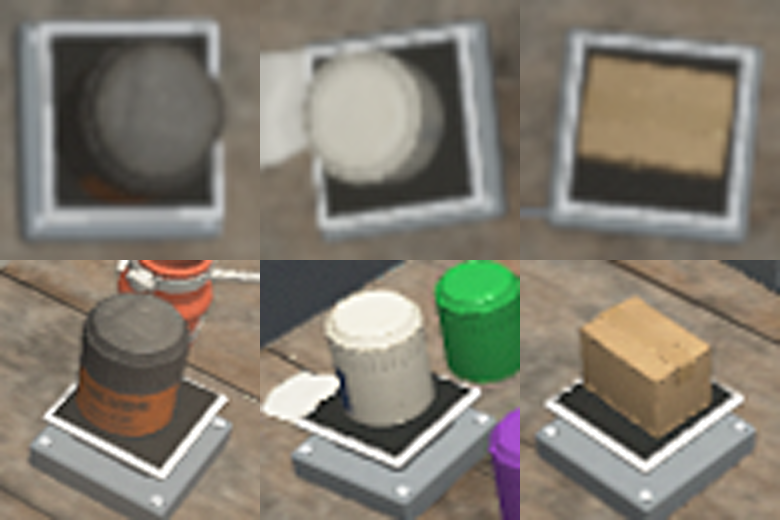

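```bash
python3 - <<'E'
from h import *
import pickle
t=pickle.load(open('top.pkl','rb'));s=pickle.load(open('scene.pkl','rb'))
for n,tp,sp,z in(('oil',(420.4,189.4),(404.5,221.7),.138),('fuel',(227.2,227.7),(228.75,170.5),.133),('relay',(326.3,202.3),(316.75,199.5),.106)):
    print(n,ray(t,*tp,z).round(4),ray(s,*sp,z).round(4))
for n,u,v in(('oil',130,130),('fuel',406-260,125),('relay',654-520,132)):
    i=dict(oil=(390,170,50,45),fuel=(205,205,55,50),relay=(300,180,50,50))[n]
    print(n,'plate',ray(t,i[0]+u*i[2]/260,i[1]+v*i[3]/260,.054).round(4))
print('cab',ray(t,168,232,0),ray(t,178,55,0), 'yellow',ray(t,184,253,.08),'purple',ray(t,280,220,.08))
print(R.from_rotvec([-0.35708398, -3.12087322,  0.00358074]).as_matrix().round(4))
E
```

```text
oil [ 0.5856 -0.2874  0.138 ] [ 0.5881 -0.2848  0.138 ]
fuel [0.4813 0.2128 0.133 ] [0.4762 0.2056 0.133 ]
relay [ 0.5525 -0.043   0.106 ] [ 0.5531 -0.0451  0.106 ]
oil plate [ 0.5877 -0.2914  0.054 ]
fuel plate [0.4807 0.206  0.054 ]
relay plate [ 0.5489 -0.0421  0.054 ]
cab [0.47202192 0.41232849 0.        ] [1.00454873 0.40724491 0.        ] yellow [0.41410868 0.3382319  0.08      ] purple [0.50548794 0.08196196 0.08      ]
[[-9.742e-01  2.259e-01 -6.000e-04]
 [ 2.259e-01  9.742e-01 -2.200e-03]
 [ 1.000e-04 -2.300e-03 -1.000e+00]]
```

jog_arm --deltas '[-0.027,-0.034,0,0,0,0,-1,-0.054,-0.068,0,0,0,0,-1,-0.081,-0.102,0,0,0,0,-1,-0.108,-0.136,0,0,0,0,-1,-0.135,-0.17,0,0,0,0,-1,-0.162,-0.204,0,0,0,0,-1,-0.189,-0.238,0,0,0,0,-1,-0.21,-0.27,0,0,0,0,-1]' --squeeze 20

```text
time: 0.9
tool_pos: [0.2965, 0.345, 0.2205]
tcp_rot: [0.357, 3.121, -0.001]
wrist_force: [0.4, 0.5, -0.0]
width: 0.001
grip_force: 0.0
```

jog_arm --deltas '[-0.027,-0.034,0,0,0,0,-1,-0.054,-0.068,0,0,0,0,-1,-0.081,-0.102,0,0,0,0,-1,-0.108,-0.136,0,0,0,0,-1,-0.135,-0.17,0,0,0,0,-1,-0.162,-0.204,0,0,0,0,-1,-0.189,-0.238,0,0,0,0,-1,-0.21,-0.27,0,0,0,0,-1]'

```text
time: 1.7
tool_pos: [0.4401, 0.0346, 0.2207]
tcp_rot: [0.358, 3.121, -0.0]
wrist_force: [0.4, 1.0, -0.0]
width: -0.005
grip_force: 0.0
```

jog_arm --deltas '[-0.027,-0.034,0,0,0,0,-1,-0.054,-0.068,0,0,0,0,-1,-0.081,-0.102,0,0,0,0,-1,-0.108,-0.136,0,0,0,0,-1,-0.135,-0.17,0,0,0,0,-1,-0.162,-0.204,0,0,0,0,-1,-0.18,-0.23,0,0,0,0,-1,-0.18,-0.23,0,0,0,0,-1]'

```text
time: 2.5
tool_pos: [0.5637, -0.2317, 0.2199]
tcp_rot: [-0.362, -3.12, 0.002]
wrist_force: [-0.3, 1.2, 0.0]
width: 0.003
grip_force: 0.0
```

```bash
cat > look.py <<'E'
from h import *
import sys
from workcell import readout, read_camera
def look(tag,tgt):
    c=read_camera('wrist');s=readout.read_state();cv2.imwrite(f'pics/{tag}.png',c['color'])
    M=R.from_rotvec(s['tcp_rot']).as_matrix()
    print(s['time'],s['tool_pos'],s['tcp_rot'],s['wrist_force'],'delta tool',(M.T@(np.array(tgt)-s['tool_pos'])).round(4))
    print('tgt px',proj(c,tgt),'tip px',proj(c,s['tool_pos']+M[:,2]*.017),'cam',c['origin'],c['attitude'],c['fx'],c['cx'],c['cy'])
if __name__=='__main__': look(sys.argv[1],[float(x) for x in sys.argv[2:5]])
E
python3 look.py w1 .587 -.286 .138
```

```text
2.55 [ 0.56290749 -0.22957186  0.21985073] [-3.61065636e-01 -3.11917031e+00 -9.22839067e-04] [-0.81263508  0.58635205  0.15258119] delta tool [-0.0365 -0.0495  0.0818]
tgt px (np.float64(260.0294205965926), np.float64(241.03355771871907)) tip px (np.float64(315.72137047496295), np.float64(230.55589691060004)) cam [ 0.49542751 -0.21470793  0.37274647] [2.28245248 1.80666573 0.25314247] 284.89724556018706 313.8253659303151 200.1254722325379
```

View pics/w1.png

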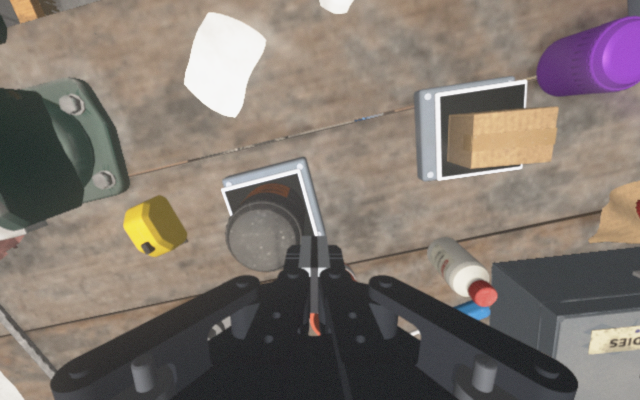

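The oil filter's top is centred at about (264,238), against a predicted (260,241), so the estimate agrees to about 4 mm. The orange coupler lies behind the fingers. The carton top is at (503,138).

```bash
python3 - <<'E'
from h import *
c=dict(origin=[ 0.49542751,-0.21470793,0.37274647],attitude=[2.28245248,1.80666573,0.25314247],fx=284.897,fy=284.897,cx=313.825,cy=200.125)
print(ray(c,264,238,.138),ray(c,503,138,.106))
from workcell import readout
s=readout.read_state();M=R.from_rotvec([-0.358,-3.1205,0]).as_matrix()
print(M.round(3),M.T@(np.array([.586,-.2865,.165])-[.5640,-.2325,.22]))
E
```

```text
[ 0.5849912 -0.2817306  0.138    ] [ 0.5520658 -0.0502802  0.106    ]
[[-0.974  0.226 -0.001]
 [ 0.226  0.974  0.   ]
 [ 0.001 -0.    -1.   ]] [-0.03369185 -0.04761074  0.05498251]
```

jog_arm --deltas '[-0.017,-0.024,0,0,0,0,-1,-0.035,-0.049,0,0,0,0,-1,-0.035,-0.049,0.02,0,0,0,-1,-0.035,-0.049,0.04,0,0,0,-1,-0.035,-0.049,0.055,0,0,0,-1,-0.035,-0.049,0.055,0,0,0,-1,-0.035,-0.049,0.055,0,0,0,-1,-0.035,-0.049,0.055,0,0,0,-1]'

```text
time: 3.35
tool_pos: [0.5868, -0.2836, 0.1673]
tcp_rot: [0.356, 3.119, -0.001]
wrist_force: [-0.2, 0.1, 0.3]
width: 0.0
grip_force: 0.0
```

```bash
python3 look.py w2 .586 -.285 .138
```

```text
3.4 [ 0.58694429 -0.28375543  0.16749698] [ 3.56031530e-01  3.11902342e+00 -1.39997517e-03] [ 0.41292007 -0.27814001  0.05457185] delta tool [ 0.0007 -0.0014  0.0295]
tgt px (np.float64(310.4996023225746), np.float64(224.89812667036165)) tip px (np.float64(312.48609535404313), np.float64(232.94843329583526)) cam [ 0.5180685  -0.2668489   0.31993295] [2.27795154 1.81029514 0.25640253] 284.89724556018706 313.8253659303151 200.1254722325379
```

View pics/w2.png

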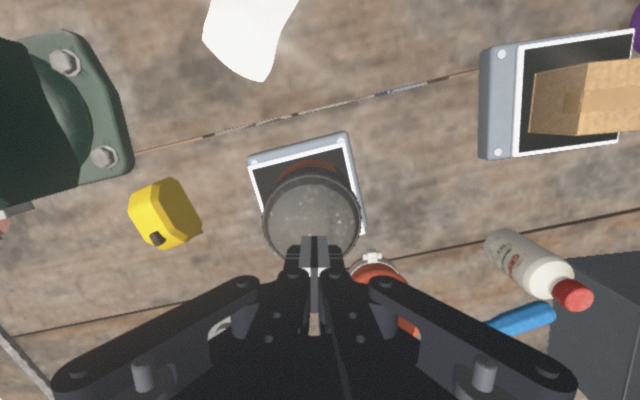

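The filter top is centred at (311,222) below the fingertips, within 2 mm of the target pixel, and the coupler is clear.

jog_arm --deltas '[0,0,0.004,0,0,0,-1,0,0,0.008,0,0,0,-1,0,0,0.011,0,0,0,-1,0,0,0.013,0,0,0,-1,0,0,0.014,0,0,0,-1,0,0,0.015,0,0,0,-1,0,0,0.015,0,0,0,-1,0,0,0.015,0,0,0,-1]'

```text
time: 4.2
tool_pos: [0.5861, -0.2837, 0.151]
tcp_rot: [0.357, 3.121, -0.0]
wrist_force: [0.3, -0.3, 0.3]
width: -0.004
grip_force: 0.0
```

jog_arm --deltas '[0,0,0.001,0,0,0,-1,0,0,0.002,0,0,0,-1,0,0,0.002,0,0,0,-1,0,0,0.002,0,0,0,-1]'

```text
time: 4.6
tool_pos: [0.586, -0.2837, 0.1488]
tcp_rot: [-0.357, -3.121, -0.0]
wrist_force: [-0.1, -0.7, 0.2]
width: -0.002
grip_force: 0.0
```

```bash
python3 look.py w3 .586 -.285 .138
```

```text
4.65 [ 0.5860607  -0.28371486  0.14886469] [-3.57107899e-01 -3.12120442e+00 -2.10880248e-07] [-0.09033007  0.05456336  0.11039628] delta tool [-0.0002 -0.0013  0.0109]
tgt px (np.float64(310.59852698605596), np.float64(236.77583922647057)) tip px (np.float64(312.67492853648673), np.float64(232.61305728442258)) cam [ 0.5176084  -0.26706468  0.30161382] [2.28007029 1.8108141  0.25514357] 284.89724556018706 313.8253659303151 200.1254722325379
```

View pics/w3.png

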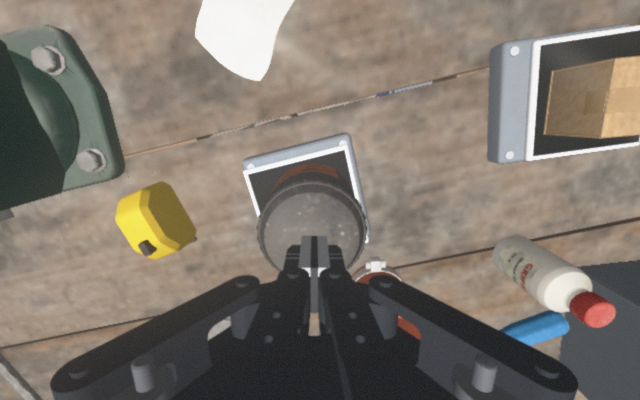

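The fingertips at (315,240) look just above the top's centre, and no force shows yet. I go on in small steps, watching force.

jog_arm --deltas '[0,0,0.001,0,0,0,-1,0,0,0.001,0,0,0,-1,0,0,0.001,0,0,0,-1]'

```text
time: 4.95
tool_pos: [0.586, -0.2837, 0.1478]
tcp_rot: [-0.357, -3.121, -0.0]
wrist_force: [-0.1, -0.0, -0.5]
width: -0.002
grip_force: 0.0
```

```bash
python3 - <<'E'
from h import *
import pickle
from workcell import readout, read_camera
a=pickle.load(open('scene.pkl','rb'))['color'].astype(int);c=read_camera('scene')['color'];cv2.imwrite('pics/s1.png',c)
# vertical shift of the orange band / plate vs start, by phase correlation and by sub-pixel template match
A=a.astype(np.uint8)
for n,(x,y,w,h) in dict(orange_band=(386,243,34,22),stand_base=(378,262,50,14),plate_front=(380,250,20,16)).items():
    T=cv2.resize(A[y:y+h,x:x+w],None,fx=8,fy=8,interpolation=2);S=cv2.resize(c[y-5:y+h+5,x-5:x+w+5],None,fx=8,fy=8,interpolation=2)
    r=cv2.matchTemplate(S,T,cv2.TM_CCOEFF_NORMED);_,m,_,l=cv2.minMaxLoc(r);print(n,m,np.array(l)/8-5)
print(readout.read_state()['wrist_force'])
E
```

```text
orange_band 0.9981375336647034 [0. 0.]
stand_base 0.9972435235977173 [0. 0.]
plate_front 0.9983989000320435 [0. 0.]
[ 0.02738167 -0.40485501 -0.131149  ]
```

jog_arm --deltas '[0,0,0.001,0,0,0,-1,0,0,0.001,0,0,0,-1,0,0,0.001,0,0,0,-1]'

```text
time: 5.3
tool_pos: [0.586, -0.2837, 0.1468]
tcp_rot: [-0.357, -3.121, -0.0]
wrist_force: [0.0, 0.1, -0.0]
width: 0.001
grip_force: 0.0
```

jog_arm --deltas '[0,0,0.001,0,0,0,-1,0,0,0.001,0,0,0,-1,0,0,0.001,0,0,0,-1]'

```text
time: 5.6
tool_pos: [0.586, -0.2836, 0.1458]
tcp_rot: [-0.357, -3.121, -0.0]
wrist_force: [-0.3, -0.3, -0.2]
width: 0.0
grip_force: 0.0
```

```bash
python3 - <<'E'
from h import *
from workcell import read_camera
c=read_camera('scene');print(proj(c,[.586,-.2836,.1288]),proj(c,[.586,-.2836,.138]),proj(c,[.586,-.2836,.1458]))
cv2.imwrite('pics/s2.png',cv2.resize(c['color'][160:290,340:480],None,fx=4,fy=4,interpolation=2))
E
```

```text
(np.float64(403.1602363161593), np.float64(224.7992941059606)) (np.float64(403.57242510756754), np.float64(221.97470867862987)) (np.float64(403.92572733186466), np.float64(219.55365227196796))
```

View pics/s2.png

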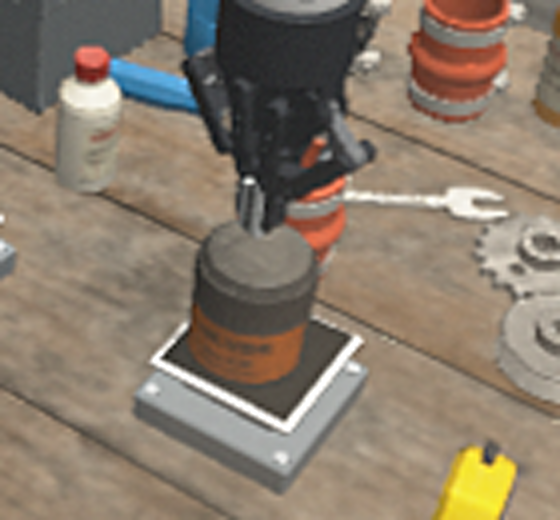

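The fingertips at crop (258,232) seem to stand some mm above the top's middle at (254,248). There is no contact yet and the filter is undisturbed, so I go on down by force.

jog_arm --deltas '[0,0,0.001,0,0,0,-1,0,0,0.002,0,0,0,-1,0,0,0.002,0,0,0,-1]'

```text
time: 5.95
tool_pos: [0.5859, -0.2836, 0.1436]
tcp_rot: [-0.357, -3.121, -0.0]
wrist_force: [-0.0, -0.3, 0.3]
width: 0.001
grip_force: 0.0
```

jog_arm --deltas '[0,0,0.001,0,0,0,-1,0,0,0.001,0,0,0,-1,0,0,0.001,0,0,0,-1]'

```text
time: 6.25
tool_pos: [0.586, -0.2837, 0.1428]
tcp_rot: [-0.357, -3.121, -0.0]
wrist_force: [0.8, 0.7, -0.0]
width: 0.0
grip_force: 0.0
```

jog_arm --deltas '[0,0,0.001,0,0,0,-1,0,0,0.001,0,0,0,-1,0,0,0.001,0,0,0,-1]'

```text
time: 6.55
tool_pos: [0.586, -0.2837, 0.1418]
tcp_rot: [-0.357, -3.121, 0.0]
wrist_force: [-0.9, 0.2, 0.5]
width: -0.003
grip_force: 0.0
```

```bash
cat > chk.py <<'E'
from h import *
import pickle,sys
from workcell import readout, read_camera
A=pickle.load(open('scene.pkl','rb'))['color'];c=read_camera('scene')['color'];cv2.imwrite('pics/last.png',c)
B=dict(oil=dict(part=(386,243,34,22),base=(378,262,50,14),plate=(380,250,20,16)),fuel=dict(part=(220,178,22,24),base=(212,203,45,12)),relay=dict(part=(300,200,32,20),base=(292,226,48,14)))
for n,(x,y,w,h) in B[sys.argv[1]].items():
    T=cv2.resize(A[y:y+h,x:x+w],None,fx=8,fy=8,interpolation=2);S=cv2.resize(c[y-5:y+h+5,x-5:x+w+5],None,fx=8,fy=8,interpolation=2)
    r=cv2.matchTemplate(S,T,cv2.TM_CCOEFF_NORMED);_,m,_,l=cv2.minMaxLoc(r);print(n,round(m,4),np.array(l)/8-5)
s=readout.read_state();print(s['time'],s['tool_pos'],s['wrist_force'],s['joint_torque'])
E
python3 chk.py oil
```

```text
part 0.9981 [0. 0.]
base 0.9973 [0. 0.]
plate 0.9984 [0. 0.]
6.6 [ 0.58607596 -0.28366982  0.1418766 ] [-0.16913679  0.25374222  0.56532569] [ 7.83585328e-04 -5.01169217e+01 -3.46887052e+01 -2.11320357e-04
  2.04129923e-03 -1.35308204e-05]
```

jog_arm --deltas '[0,0,0.001,0,0,0,-1,0,0,0.001,0,0,0,-1,0,0,0.001,0,0,0,-1]'

```text
time: 6.9
tool_pos: [0.586, -0.2837, 0.1408]
tcp_rot: [-0.357, -3.121, -0.0]
wrist_force: [-0.2, -0.1, -0.6]
width: 0.0
grip_force: 0.0
```

jog_arm --deltas '[0,0,0.001,0,0,0,-1,0,0,0.001,0,0,0,-1,0,0,0.001,0,0,0,-1]'

```text
time: 7.2
tool_pos: [0.586, -0.2837, 0.1398]
tcp_rot: [-0.357, -3.121, 0.0]
wrist_force: [0.0, -0.4, 0.7]
width: 0.001
grip_force: 0.0
```

jog_arm --deltas '[0,0,0.001,0,0,0,-1,0,0,0.001,0,0,0,-1,0,0,0.001,0,0,0,-1]'

```text
time: 7.5
tool_pos: [0.586, -0.2837, 0.1388]
tcp_rot: [-0.357, -3.121, -0.0]
wrist_force: [0.5, 1.1, 0.4]
width: -0.001
grip_force: 0.0
```

```bash
python3 chk.py oil
```

```text
part 0.9981 [0. 0.]
base 0.9972 [0. 0.]
plate 0.9984 [0. 0.]
7.55 [ 0.58608651 -0.28369068  0.13889293] [-0.57528329 -0.09439648  0.43785894] [ 2.66271700e-04 -5.01706553e+01 -3.46004248e+01 -1.65679176e-04
  2.32739323e-03  3.94983340e-05]
```

```bash
python3 - <<'E'
from h import *
from workcell import read_camera,readout
c=read_camera('scene');w=read_camera('wrist');s=readout.read_state()
print('wrist cam',w['origin'],w['attitude'])
for z in(.122,.138,.139,.15): print(z,proj(c,[.586,-.2837,z]),proj(w,[.586,-.2837,z]))
a=cv2.resize(c['color'][190:270,370:440],(390,446),interpolation=2);b=cv2.resize(w['color'][150:300,245:376],(390,446),interpolation=2)
cv2.imwrite('pics/cmp.png',np.hstack([a,b]))
E
```

```text
wrist cam [ 0.51763791 -0.26708367  0.29166848] [2.27998264 1.81074321 0.25520286]
0.122 (np.float64(402.895231568641), np.float64(226.8836653025901)) (np.float64(312.702466732717), np.float64(232.4910513800912))
0.138 (np.float64(403.609390208726), np.float64(221.99254652377542)) (np.float64(312.6013150824933), np.float64(243.00495648072553))
0.139 (np.float64(403.65451318321556), np.float64(221.68350898576344)) (np.float64(312.5943714828521), np.float64(243.72668813336688))
0.15 (np.float64(404.15472427763416), np.float64(218.25767088767498)) (np.float64(312.51233037830144), np.float64(252.25420484405754))
```

View pics/cmp.png

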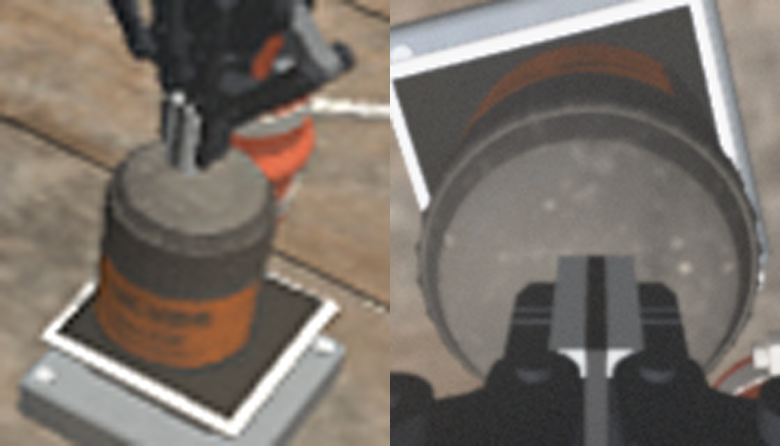

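The tip at (403.7,220.5) in the scene picture is just short of the middle of the top, at about row 223. The filter is undisturbed, so only a few mm of gap are left and I go on.

jog_arm --deltas '[0,0,0.001,0,0,0,-1,0,0,0.001,0,0,0,-1,0,0,0.001,0,0,0,-1]'

```text
time: 7.95
tool_pos: [0.586, -0.2837, 0.1378]
tcp_rot: [-0.357, -3.121, -0.0]
wrist_force: [-0.5, -0.3, 0.7]
width: 0.001
grip_force: 0.0
```

jog_arm --deltas '[0,0,0.001,0,0,0,-1,0,0,0.001,0,0,0,-1,0,0,0.001,0,0,0,-1]'

```text
time: 8.25
tool_pos: [0.586, -0.2836, 0.1368]
tcp_rot: [-0.357, -3.121, -0.0]
wrist_force: [-0.1, 0.0, 0.2]
width: 0.003
grip_force: 0.0
```

jog_arm --deltas '[0,0,0.001,0,0,0,-1,0,0,0.001,0,0,0,-1,0,0,0.001,0,0,0,-1]'

```text
time: 8.55
tool_pos: [0.586, -0.2837, 0.1358]
tcp_rot: [-0.357, -3.121, -0.0]
wrist_force: [-0.4, -0.6, -0.2]
width: -0.002
grip_force: 0.0
```

```bash
python3 chk.py oil
```

```text
part 0.9981 [0. 0.]
base 0.9973 [0. 0.]
plate 0.9984 [0. 0.]
8.6 [ 0.58605969 -0.28370022  0.13588338] [-0.80076663  0.35438821  0.09106333] [-1.56991104e-03 -5.02242815e+01 -3.45132565e+01 -4.40660442e-04
  2.31510174e-03 -1.67259284e-06]
```

jog_arm --deltas '[0,0,0.001,0,0,0,-1,0,0,0.001,0,0,0,-1,0,0,0.001,0,0,0,-1]'

```text
time: 8.9
tool_pos: [0.586, -0.2837, 0.1348]
tcp_rot: [-0.357, -3.121, -0.0]
wrist_force: [0.6, -0.9, 0.7]
width: -0.0
grip_force: 0.0
```

jog_arm --deltas '[0,0,0.001,0,0,0,-1,0,0,0.001,0,0,0,-1,0,0,0.001,0,0,0,-1]'

```text
time: 9.2
tool_pos: [0.586, -0.2837, 0.1338]
tcp_rot: [-0.357, -3.121, -0.0]
wrist_force: [0.2, -0.2, 0.7]
width: 0.0
grip_force: 0.0
```

jog_arm --deltas '[0,0,0.001,0,0,0,-1,0,0,0.001,0,0,0,-1,0,0,0.001,0,0,0,-1]'

```text
time: 9.5
tool_pos: [0.586, -0.2837, 0.1328]
tcp_rot: [-0.357, -3.121, -0.0]
wrist_force: [-0.1, 0.1, -0.1]
width: 0.001
grip_force: 0.0
```

```bash
python3 chk.py oil
```

```text
part 0.9982 [0. 0.]
base 0.9973 [0. 0.]
plate 0.9984 [0. 0.]
9.55 [ 0.58607528 -0.28366409  0.13286581] [-0.22025734  0.36595092  0.68930828] [-4.78176335e-04 -5.02794278e+01 -3.44253516e+01 -2.63827906e-04
  2.34583385e-03 -1.12787784e-06]
```

```bash
python3 - <<'E'
from h import *
import pickle
s=pickle.load(open('scene.pkl','rb'));A=s['color'].astype(int);t=pickle.load(open('top.pkl','rb'))
for f in('s1','last'):
    d=np.abs(cv2.imread(f'pics/{f}.png').astype(int)-A).max(2)
    print(f);print(d[208:230,398:412])
for z in(.116,.12,.125,.13,.138): print(z,np.round(proj(s,[.586,-.2837,z]),1))
E
```

```text
s1
[[  6  68  78  40 141 165  82  93 162 173 104  54 119 177]
 [  7  77  61  56 149 149 116 112 186 210 184  59  52  79]
 [ 11  88  65  27  50  59  91 111 194 194 150  78 105 107]
 [  5  67  67  51  52  18   8  60 198 187 175 116  55  51]
 [  5  41  72  75  57   5  20   5 121 155 162  95  55  46]
 [ 13  32  65 104  80  33  22  22  94  68  82  69  72  43]
 [  6  12  32  67  65  36  48  15  71  57  51  59  64  23]
 [  2   4  24  69  54   9  22  52  82  85  77  48  29   4]
 [  5   5  16  54  46  15  17  57  85  66  44  13   8   5]
 [  3   3  11   3  24  19  37  15  42  13  15   7   7   5]
 [  2   5   4   5   2  15  29  13   6   8   7   5   6   3]
 [  1   2   3   3   2   3   5   0   2   3   5   3   3   1]
 [  3   1   3   3   5   5   3   4   4   4   4   2   1   3]
 [  3   2   2   4   4   3   4   3   4   4   5   3   2   4]
 [  4   4   1   1   5   5   2   3   2   1   2   5   3   3]
 [  3   3   5   0   1   4   4   3   1   1   3   4   2   2]
 [  5   4   3   5   3   4   4   4   2   4   2   2   4   4]
 [  4   3   1   1   1   2   3   3   5   3   2   3   2   2]
 [  4   3   4   4   2   4   4   2  
[... 901 characters left out ...]
  66  25   8]
 [  6  12  56  61  20  10  30  96  88  79  56  27   6   5]
 [  6   3  38  53  19  17  23  89  72  45  11  11   6   4]
 [  4   5   5  21  15  30  19  34  15  10   8   6   5   4]
 [  4   3   5   5   5  13   9   7   6   5   6   1   1   2]
 [  4   2   3   3   3   2   2   2   3   3   3   2   4   2]
 [  4   3   1   3   1   4   3   4   3   2   3   4   2   2]
 [  2   3   5   3   2   4   3   1   4   3   5   3   5   2]
 [  5   4   3   2   4   2   3   3   3   4   1   1   3   2]
 [  2   3   1   3   5   2   2   4   1   4   2   3   4   2]
 [  1   4   3   1   2   2   2   1   2   3   3   3   4   2]]
0.116 [402.6 228.7]
0.12 [402.8 227.5]
0.125 [403. 226.]
0.13 [403.3 224.5]
0.138 [403.6 222. ]
```

jog_arm --deltas '[0,0,0.001,0,0,0,-1,0,0,0.002,0,0,0,-1,0,0,0.003,0,0,0,-1,0,0,0.003,0,0,0,-1]'

```text
time: 9.95
tool_pos: [0.5859, -0.2836, 0.1296]
tcp_rot: [-0.357, -3.121, -0.0]
wrist_force: [0.3, 0.1, -0.5]
width: -0.001
grip_force: 0.0
```

```bash
python3 chk.py oil
```

```text
part 0.9981 [0. 0.]
base 0.9972 [0. 0.]
plate 0.9984 [0. 0.]
10.0 [ 0.58596927 -0.28362972  0.12968913] [0.10899804 1.06059537 0.1819051 ] [ 1.40705382e-03 -5.03366733e+01 -3.43342710e+01 -2.15443561e-04
 -2.30054691e-03  2.06150685e-05]
```

jog_arm --deltas '[0,0,0.001,0,0,0,-1,0,0,0.002,0,0,0,-1,0,0,0.003,0,0,0,-1,0,0,0.003,0,0,0,-1]'

```text
time: 10.4
tool_pos: [0.5862, -0.2837, 0.1271]
tcp_rot: [0.357, 3.121, -0.0]
wrist_force: [-0.8, 0.2, 1.5]
width: 0.001
grip_force: 0.6
```

```bash
python3 chk.py oil; python3 - <<'E'
from h import *
import pickle
s=pickle.load(open('scene.pkl','rb'));A=s['color'].astype(int)
d=np.abs(cv2.imread('pics/last.png').astype(int)-A).max(2)
print(d[218:232,398:412])
from workcell import bot
print([ (k,getattr(bot,k)) for k in dir(bot) if not k.startswith('_')])
E
```

```text
part 0.9918 [0.   0.25]
base 0.9889 [0.   0.25]
plate 0.9895 [1.375 1.   ]
10.45 [ 0.58617533 -0.28370808  0.12707195] [-0.61922271 -0.21761524  1.55245596] [-3.45080195e-02 -4.95111537e+01 -3.37484658e+01 -1.96420646e-02
 -1.01904643e-01  1.78378152e-03]
[[45 42 36 61 25 27 22 83 97 91 84 85 48  6]
 [ 4 24 35 62 26 21 15 98 98 96 87 92 49  3]
 [ 5 16 54 57 20 10 24 90 81 74 80 88 39 12]
 [ 4 25 59 60 17  8 33 94 86 80 71 54 15  7]
 [ 3 25 65 62 11 12 62 99 88 68 41 11 10  6]
 [ 6  8 41 44 20 14 43 79 60 10 14  4  5  3]
 [ 7  6  7  6 11 27 20 20 15 10  5  2  4  5]
 [ 1  5  5  6  5 11 10  7  5  7  3  3  4  5]
 [ 6  4  3  2  0  5  5  8  4  4  2  3  4  2]
 [ 4  6  3  1  0  3  3  6  6  2  1  3  3  2]
 [ 3  3  1  8  8  3  2  2  4  4  5  5  2  3]
 [ 1  6  3  2  1  5  1  1  1  5  1  3  4  4]
 [15 18  4  1  6  6  3  2  3  2  2  6  6  3]
 [ 2  1  7 14 15 14  3  6  7  4  4 23 25 13]]
[('MotionError', <class 'workcell.MotionError'>), ('tip_extent', 0.017)]
```

jog_arm --deltas '[0,0,0.001,0,0,0,-1,0,0,0.002,0,0,0,-1,0,0,0.002,0,0,0,-1]'

```text
time: 10.75
tool_pos: [0.5862, -0.2838, 0.125]
tcp_rot: [0.357, 3.121, -0.0]
wrist_force: [-0.4, 0.6, 2.5]
width: -0.001
grip_force: 1.3
```

```bash
python3 chk.py oil
```

```text
part 0.9833 [-0.125  0.875]
base 0.9462 [0.    0.625]
plate 0.9717 [2.25 2.  ]
10.8 [ 0.5861848  -0.28374229  0.12503415] [-0.59639083  0.51062381  3.27517925] [-7.59820780e-02 -4.87148488e+01 -3.31767225e+01 -4.06050473e-02
 -1.98895116e-01  3.55091797e-03]
```

jog_arm --deltas '[0,0,0.001,0,0,0,-1,0,0,0.002,0,0,0,-1,0,0,0.003,0,0,0,-1,0,0,0.004,0,0,0,-1,0,0,0.004,0,0,0,-1]'

```text
time: 11.3
tool_pos: [0.5862, -0.2838, 0.121]
tcp_rot: [0.357, 3.121, -0.0]
wrist_force: [-0.3, 1.6, 4.2]
width: 0.001
grip_force: 2.1
```

```bash
python3 chk.py oil
```

```text
part 0.9816 [-0.25   1.875]
base 0.8083 [-0.25   1.625]
plate 0.9479 [0.125 2.   ]
11.35 [ 0.58618224 -0.28374238  0.12097107] [-0.47548784  0.07701786  4.1142392 ] [-1.39912083e-01 -4.77340293e+01 -3.23837042e+01 -7.41299987e-02
 -2.85817562e-01  5.07740901e-03]
```

jog_arm --deltas '[0,0,-0.01,0,0,0,-1,0,0,-0.03,0,0,0,-1,0,0,-0.055,0,0,0,-1,0,0,-0.06,0,0,0,-1]'

```text
time: 11.75
tool_pos: [0.5878, -0.2847, 0.1842]
tcp_rot: [0.356, 3.116, -0.003]
wrist_force: [0.3, -0.4, 0.9]
width: -0.0
grip_force: 0.0
```

```bash
python3 chk.py oil
```

```text
part 0.9816 [-0.25   1.875]
base 0.8087 [-0.25   1.625]
plate 0.9479 [0.125 2.   ]
11.8 [ 0.58761246 -0.28456171  0.18379141] [0.25984769 0.14784095 0.36446197] [-7.97647575e-03 -4.71783471e+01 -3.39761817e+01 -1.32683683e-03
  1.47950035e-01  3.73845569e-05]
```

jog_arm --deltas '[0.017,0.036,0,0,0,0,-1,0.034,0.072,0,0,0,0,-1,0.051,0.108,0,0,0,0,-1,0.068,0.144,0,0,0,0,-1,0.085,0.18,0,0,0,0,-1,0.102,0.216,0,0,0,0,-1,0.119,0.252,0,0,0,0,-1,0.136,0.288,0,0,0,0,-1]'

```text
time: 12.6
tool_pos: [0.5171, 0.029, 0.1794]
tcp_rot: [-0.357, -3.119, 0.0]
wrist_force: [0.3, 0.2, 0.4]
width: 0.002
grip_force: 0.0
```

jog_arm --deltas '[0.017,0.036,0,0,0,0,-1,0.034,0.072,0,0,0,0,-1,0.051,0.108,0,0,0,0,-1,0.068,0.144,0,0,0,0,-1,0.08,0.168,0,0,0,0,-1,0.08,0.168,0,0,0,0,-1,0.08,0.168,0,0,0,0,-1]'

```text
time: 13.3
tool_pos: [0.4778, 0.2093, 0.1796]
tcp_rot: [-0.354, -3.12, 0.002]
wrist_force: [-0.5, 0.4, -0.3]
width: 0.001
grip_force: 0.0
```

```bash
python3 look.py w4 .479 .209 .133;python3 - <<'E'
from h import *
I=cv2.imread('pics/w4.png');h=cv2.cvtColor(I,cv2.COLOR_BGR2HSV)
m=((h[...,1]<45)&(h[...,2]>120)).astype(np.uint8)
n,l,st,ce=cv2.connectedComponentsWithStats(m)
print([(st[i].tolist(),ce[i].round(1).tolist()) for i in range(1,n) if st[i,4]>600])
E
```

```text
13.35 [0.47811926 0.20867225 0.17983268] [-3.56021736e-01 -3.12011856e+00  2.15178694e-03] [ 0.05916307 -0.72394269 -0.15447584] delta tool [-0.0008  0.0006  0.0468]
tgt px (np.float64(313.00922635143814), np.float64(218.78971310642152)) tip px (np.float64(311.9607599236643), np.float64(233.34163533816323)) cam [0.40956533 0.22594421 0.33249992] [2.27844242 1.81341809 0.25241818] 284.89724556018706 313.8253659303151 200.1254722325379
[([0, 0, 195, 231, 9003], [74.2, 106.6]), ([180, 0, 259, 299, 26886], [323.6, 135.5]), ([469, 29, 171, 128, 6727], [580.9, 95.0]), ([7, 184, 173, 132, 7456], [97.8, 240.2]), ([440, 192, 45, 64, 800], [468.5, 234.1]), ([444, 257, 44, 55, 894], [473.5, 288.6]), ([0, 269, 67, 131, 2551], [25.6, 344.4])]
```

View pics/w4.png

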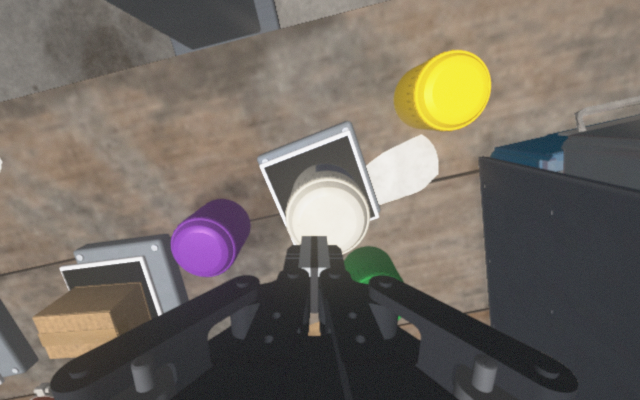

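The white filter's top is centred at about (328,216), against a predicted (313,219), so a correction of about 1 cm is needed. The purple, green and yellow look-alikes are clear of the fingers.

```bash
python3 - <<'E'
from h import *
I=cv2.imread('pics/w4.png');h=cv2.cvtColor(I,cv2.COLOR_BGR2HSV)
m=((h[...,1]<60)&(h[...,2]>185)).astype(np.uint8)[170:260,280:372]
c=dict(origin=[0.40956533,0.22594421,0.33249992],attitude=[2.27844242,1.81341809,0.25241818],fx=284.897,fy=284.897,cx=313.825,cy=200.125)
n,l,st,ce=cv2.connectedComponentsWithStats(m);i=1+st[1:,4].argmax();print(st[i],ce[i]+[280,170])
g=max(cv2.findContours((l==i).astype(np.uint8),0,1)[0],key=len);print(cv2.minEnclosingCircle(g))
p=ray(c,328,216,.133);print(p, ray(c,288,216,.133)-ray(c,368,216,.133))
M=R.from_rotvec([-.357,-3.12,0]).as_matrix();print(M.T@(p-[.4781,.2087,.18]))
E
```

```text
[   0    8   92   76 4517] [326.46468895 213.4717733 ]
((45.5, 43.0), 46.0354118347168)
[0.4793542  0.22030551 0.133     ] [-0.01326567 -0.05769498  0.        ]
[0.00134212 0.01159545 0.04700005]
```

jog_arm --deltas '[0.001,0.009,0.01,0,0,0,-1,0.001,0.009,0.025,0,0,0,-1,0.001,0.009,0.035,0,0,0,-1,0.001,0.009,0.042,0,0,0,-1,0.001,0.009,0.045,0,0,0,-1,0.001,0.009,0.045,0,0,0,-1]'

```text
time: 13.95
tool_pos: [0.4793, 0.2179, 0.135]
tcp_rot: [-0.357, -3.12, 0.001]
wrist_force: [-0.3, -0.3, -0.5]
width: 0.003
grip_force: 0.0
```

```bash
python3 chk.py fuel; python3 - <<'E'
from h import *
import pickle
from workcell import read_camera
s=pickle.load(open('scene.pkl','rb'));A=s['color'].astype(int)
d=np.abs(cv2.imread('pics/last.png').astype(int)-A).max(2)
print(d[158:182,214:246:2])
E
```

```text
part 0.9949 [0. 0.]
base 0.996 [0. 0.]
14.0 [0.47969647 0.21815172 0.13569244] [0.54266683 0.74669317 0.3880848 ] [-3.54284956e-02 -3.65019643e+01 -3.33820724e+01 -2.84503622e-03
  8.92931304e-03 -3.93717910e-04]
[[  2   4   5  28  77  26   2  12   1   1   3   1   1   1   1   2]
 [  4   5   1  41  65  32  11  11   2   1   1   1   1   3   1   2]
 [  2   3   1   2  72  32  25  66   9   2   2   2   1   1   2   2]
 [  4   2   4   7  81  30  81 108  12   2   2   3   2   1   1   3]
 [  6   1   3   1  73  30 124 152  41   3   1   1   1   2   2   4]
 [  2   3   5  15  14 131 206 222  29   1   1   1   2   1   1   5]
 [  2   1   3  19 115 172 218 158   9   0   0   2   2   2  10  16]
 [  2   1   1   3  74 128 124  37   8   0   1   1   2   4   4  13]
 [  0   2   1   1   7  71  14  12   2   1   0   1   1   1   1   3]
 [  2   2   2   1   5   4   8   2   2   1   1   0   2   0   3   3]
 [  2   1   1   1   2   3   1   1   0   1   0   0   3   2   1   3]
 [  2   1   1   0   1   0   1   1   0   0   2   0   1   1   2   1]
 [  1   2   1   1   0   2   1   1   1   1   1   1   1   4   3   1]
 [  4   3   1   1   0   0   2   2   1   1   1   1   1   1   2   1]
 [  1   2   2   1   1   1   1   0   0   0   4   1   1   1   2   2]
 [  1   3   1   1   1   0   1   1   0   1   0   1   2   1   2   3]
 [  3  14   1   2   1   2   1   1   0   1   1   1   2   1   1   0]
 [  2   3   3   2   2   1   1   2   1   1   2   1   3   3   2   2]
 [  1   2   1   3   1   3   1   1   2   6   2   1   1   3   1   2]
 [  1   1   3   1   4   3   2   1   4   1   2   2   1   2   3   1]
 [  2   2   2   2   2   3   2   1   1   1   2   2   4   1   1   1]
 [  1   1   2   1   3   2   1   1   1   1   2   2   1   1   2   3]
 [  1   2   2   1   2   2   1   1   2   4   1   1   1   3   2   1]
 [  2   1   1   4   2   2   3   2   1   1   3   1   3   1   2   2]]
```

```bash
python3 - <<'E'
from h import *
from workcell import read_camera
w=read_camera('wrist');c=cv2.imread('pics/last.png');import pickle
s=pickle.load(open('scene.pkl','rb'))
print(w['origin'],w['attitude'])
for p in([.4795,.218,.146],[.4795,.218,.133],[.4795,.209,.133]): print(p,proj(s,p),proj(w,p))
a=cv2.resize(c[150:215,195:260],(390,390),interpolation=2);b=cv2.resize(w['color'][140:290,240:390],(390,390),interpolation=2)
cv2.imwrite('pics/cmp2.png',np.hstack([a,b]))
E
```

```text
[0.41131132 0.23478414 0.288509  ] [2.28025043 1.81055481 0.25472762]
[0.4795, 0.218, 0.146] (np.float64(225.85770053508634), np.float64(164.5204106100825)) (np.float64(312.2301184002897), np.float64(251.41672466556668))
[0.4795, 0.218, 0.133] (np.float64(226.6189393707005), np.float64(168.32622259656293)) (np.float64(312.35062970455175), np.float64(241.56604151144344))
[0.4795, 0.209, 0.133] (np.float64(228.80303434768663), np.float64(169.49548539237617)) (np.float64(297.6145294733554), np.float64(244.7248148289271))
```

View pics/cmp2.png

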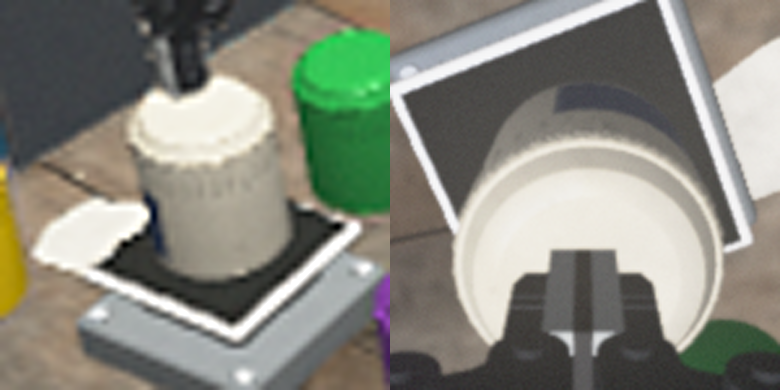

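The right-hand wrist view shows the disc, spanning columns 455–722, centred on the fingers at column 586. The scene crop puts the tip at (185,88), just above the white top and a few mm left of its middle. That is good enough to press, with a 2 mm compromise shift.

jog_arm --deltas '[0,-0.002,0.003,0,0,0,-1,0,-0.002,0.006,0,0,0,-1,0,-0.002,0.008,0,0,0,-1,0,-0.002,0.009,0,0,0,-1,0,-0.002,0.009,0,0,0,-1]'

```text
time: 14.55
tool_pos: [0.4791, 0.2163, 0.1267]
tcp_rot: [-0.357, -3.121, 0.0]
wrist_force: [0.3, 0.5, -0.8]
width: 0.001
grip_force: 0.0
```

```bash
python3 chk.py fuel
```

```text
part 0.9948 [0. 0.]
base 0.996 [0. 0.]
14.6 [0.47918102 0.21635066 0.12677797] [-0.35439227 -0.38788195  0.0899183 ] [-7.96026463e-03 -3.69787574e+01 -3.34374869e+01 -7.65446639e-04
  8.18027693e-04  2.34223103e-05]
```

jog_arm --deltas '[0,0,0.001,0,0,0,-1,0,0,0.002,0,0,0,-1,0,0,0.003,0,0,0,-1,0,0,0.003,0,0,0,-1]'

```text
time: 15.0
tool_pos: [0.4791, 0.2163, 0.1237]
tcp_rot: [-0.357, -3.121, 0.0]
wrist_force: [-1.2, 0.1, 0.4]
width: -0.001
grip_force: 0.0
```

```bash
python3 chk.py fuel
```

```text
part 0.9949 [0. 0.]
base 0.9959 [0. 0.]
15.05 [0.47914075 0.21633787 0.12377914] [-0.05962662  0.48747158 -0.37996753] [ 2.47316020e-04 -3.70930445e+01 -3.33909023e+01 -2.46047739e-04
 -3.04187757e-03  1.63141628e-06]
```

jog_arm --deltas '[0,0,0.001,0,0,0,-1,0,0,0.002,0,0,0,-1,0,0,0.003,0,0,0,-1,0,0,0.003,0,0,0,-1]'

```text
time: 15.45
tool_pos: [0.4794, 0.2164, 0.1212]
tcp_rot: [0.357, 3.121, 0.0]
wrist_force: [-0.1, 0.5, 2.4]
width: -0.004
grip_force: 1.5
```

```bash
python3 chk.py fuel
```

```text
part 0.9835 [0.125 0.5  ]
base 0.97 [0.   0.25]
15.5 [0.4794205  0.2164416  0.12114263] [-1.1103815   0.21081105  3.66417123] [-8.72879103e-02 -3.56720924e+01 -3.22512174e+01 -4.42693394e-02
 -2.41329325e-01  1.55368965e-03]
```

jog_arm --deltas '[0,0,0.001,0,0,0,-1,0,0,0.002,0,0,0,-1,0,0,0.003,0,0,0,-1,0,0,0.004,0,0,0,-1,0,0,0.005,0,0,0,-1,0,0,0.005,0,0,0,-1]'

```text
time: 16.1
tool_pos: [0.4794, 0.2164, 0.116]
tcp_rot: [0.357, 3.121, 0.0]
wrist_force: [-1.1, 0.1, 4.1]
width: 0.003
grip_force: 2.4
```

```bash
python3 chk.py fuel
```

```text
part 0.9886 [0.375 1.875]
base 0.8084 [0.5   1.375]
16.15 [0.47941483 0.21646737 0.11606299] [-0.05586323 -0.2428649   5.46526826] [-1.37491752e-01 -3.48885083e+01 -3.13584602e+01 -6.77428627e-02
 -3.34128980e-01  2.63586691e-03]
```

jog_arm --deltas '[0,0,-0.01,0,0,0,-1,0,0,-0.03,0,0,0,-1,0,0,-0.05,0,0,0,-1,0,0,-0.05,0,0,0,-1]'

```text
time: 16.55
tool_pos: [0.4814, 0.2171, 0.1689]
tcp_rot: [0.356, 3.116, 0.004]
wrist_force: [0.0, -0.3, -0.5]
width: -0.002
grip_force: 0.0
```

```bash
python3 chk.py fuel
```

```text
part 0.9886 [0.375 1.875]
base 0.8089 [0.5   1.375]
16.6 [0.48036723 0.21675966 0.16722905] [ 0.08490273  0.14067729 -0.47265224] [ 1.09405289e-02 -3.70246053e+01 -3.56784546e+01 -1.69601003e-04
  6.25772984e-02  2.65763066e-05]
```

jog_arm --deltas '[-0.02,-0.036,0,0,0,0,-1,-0.04,-0.072,0,0,0,0,-1,-0.06,-0.11,0,0,0,0,-1,-0.08,-0.145,0,0,0,0,-1,-0.1,-0.18,0,0,0,0,-1,-0.12,-0.22,0,0,0,0,-1,-0.13,-0.238,0,0,0,0,-1,-0.13,-0.238,0,0,0,0,-1]'

```text
time: 17.4
tool_pos: [0.5518, -0.0476, 0.1642]
tcp_rot: [-0.363, -3.119, 0.001]
wrist_force: [0.2, -0.1, -0.3]
width: -0.002
grip_force: 0.0
```

jog_arm --deltas '[0,0,0.01,0,0,0,-1,0,0,0.02,0,0,0,-1,0,0,0.03,0,0,0,-1,0,0,0.03,0,0,0,-1]'

```text
time: 17.8
tool_pos: [0.5499, -0.0435, 0.133]
tcp_rot: [-0.354, -3.117, -0.0]
wrist_force: [-0.1, -0.3, -0.3]
width: -0.001
grip_force: 0.0
```

```bash
python3 look.py w5 .5525 -.045 .106; python3 - <<'E'
from h import *
I=cv2.imread('pics/w5.png');h=cv2.cvtColor(I,cv2.COLOR_BGR2HSV)
m=((h[...,0]>10)&(h[...,0]<22)&(h[...,1]>70)&(h[...,2]>110)).astype(np.uint8)[130:300,220:410]
m=cv2.morphologyEx(m,2,np.ones((3,3)))
n,l,st,ce=cv2.connectedComponentsWithStats(m)
for i in range(1,n):
  if st[i,4]>300:
    g=max(cv2.findContours((l==i).astype(np.uint8),0,1)[0],key=len);print(st[i],ce[i]+[220,130],cv2.approxPolyDP(g,4,True)[:,0].__add__([220,130]).tolist())
for r in range(150,300,8): print(r,''.join('#' if x else '.' for x in m[r-130,::2]))
E
```

```text
17.85 [ 0.550713   -0.0437742   0.13411077] [-3.54505072e-01 -3.11824523e+00 -1.51460518e-04] [1.4449632  0.39363028 0.29441437] delta tool [-0.0021 -0.0008  0.0281]
tgt px (np.float64(311.5891835610231), np.float64(230.949428128938)) tip px (np.float64(312.6799775135166), np.float64(234.46157981313337)) cam [ 0.48218915 -0.02715784  0.28611006] [2.28173962 1.81514953 0.25081888] 284.89724556018706 313.8253659303151 200.1254722325379
[  40   53  115   85 7208] [318.50180355 219.81437292] [[260, 202], [269, 267], [283, 266], [287, 249], [300, 244], [302, 235], [326, 235], [328, 244], [341, 249], [344, 262], [373, 260], [371, 192], [364, 184], [352, 183], [347, 189], [332, 183], [273, 187]]
150 ...............................................................................................
158 ...............................................................................................
166 ...............................................................................................
174 ...............................................................................................
18
[... 797 characters left out ...]

246 .......................#############.......................##################..................
254 ........................##########...........................#################.................
262 .........................########.............................####.............................
270 ...............................................................................................
278 ...............................................................................................
286 ...............................................................................................
294 ...............................................................................................
```

jog_arm --deltas '[0,0.002,0.01,0,0,0,-1,0,0.002,0.02,0,0,0,-1,0,0.002,0.028,0,0,0,-1,0,0.002,0.032,0,0,0,-1,0,0.002,0.032,0,0,0,-1]'

```text
time: 18.35
tool_pos: [0.5518, -0.0429, 0.1028]
tcp_rot: [-0.357, -3.119, 0.0]
wrist_force: [-0.4, -0.6, -0.0]
width: 0.001
grip_force: 0.0
```

```bash
python3 chk.py relay
```

```text
part 0.9969 [0. 0.]
base 0.9978 [0. 0.]
18.4 [ 0.55227724 -0.04291815  0.10338805] [-0.13818424 -0.15588017 -0.24057156] [ 3.51759279e-02 -4.02783930e+01 -3.23804319e+01  1.62714940e-03
  2.67779214e-03  8.37043058e-05]
```

jog_arm --deltas '[0,0,0.001,0,0,0,-1,0,0,0.002,0,0,0,-1,0,0,0.003,0,0,0,-1,0,0,0.004,0,0,0,-1,0,0,0.004,0,0,0,-1]'

```text
time: 18.9
tool_pos: [0.5525, -0.0429, 0.0998]
tcp_rot: [-0.357, -3.121, 0.0]
wrist_force: [0.8, -0.7, 0.4]
width: -0.0
grip_force: 0.0
```

```bash
python3 chk.py relay
```

```text
part 0.996 [0. 0.]
base 0.9978 [0. 0.]
18.95 [ 0.55254568 -0.04291743  0.09985229] [-0.33483863  0.4087797   0.1485607 ] [-4.96189066e-03 -4.07420862e+01 -3.26083159e+01 -6.31061430e-04
 -4.78307062e-03 -4.52999558e-07]
```

jog_arm --deltas '[0,0,0.001,0,0,0,-1,0,0,0.002,0,0,0,-1,0,0,0.003,0,0,0,-1,0,0,0.004,0,0,0,-1,0,0,0.004,0,0,0,-1]'

```text
time: 19.45
tool_pos: [0.5524, -0.0429, 0.0956]
tcp_rot: [-0.357, -3.121, 0.0]
wrist_force: [0.1, 0.6, -0.5]
width: 0.001
grip_force: 0.0
```

```bash
python3 chk.py relay
```

```text
part 0.9813 [0.    0.125]
base 0.9978 [0. 0.]
19.5 [ 0.55247383 -0.04289644  0.09571851] [-0.78226131  0.34616749  0.1628811 ] [ 2.05295291e-04 -4.08186650e+01 -3.24206221e+01 -3.37182764e-04
 -2.27092212e-03  5.16082912e-05]
```

jog_arm --deltas '[0,0,0.001,0,0,0,-1,0,0,0.002,0,0,0,-1,0,0,0.003,0,0,0,-1,0,0,0.003,0,0,0,-1]'

```text
time: 19.9
tool_pos: [0.5528, -0.0429, 0.0931]
tcp_rot: [0.357, 3.121, 0.0]
wrist_force: [-0.6, -0.4, 3.4]
width: 0.002
grip_force: 1.2
```

```bash
python3 chk.py relay
```

```text
part 0.962 [0.    0.625]
base 0.9777 [0.    0.375]
19.95 [ 0.55273706 -0.04292008  0.0930973 ] [-0.20586433 -0.57604298  2.56543905] [-2.55873310e-02 -3.96163774e+01 -3.15360475e+01 -1.13386798e-02
 -2.00998876e-01  8.01455481e-04]
```

jog_arm --deltas '[0,0,0.001,0,0,0,-1,0,0,0.002,0,0,0,-1,0,0,0.003,0,0,0,-1,0,0,0.004,0,0,0,-1,0,0,0.005,0,0,0,-1,0,0,0.005,0,0,0,-1]'

```text
time: 20.55
tool_pos: [0.5528, -0.0429, 0.088]
tcp_rot: [0.357, 3.121, 0.0]
wrist_force: [-1.2, 0.3, 3.7]
width: 0.001
grip_force: 2.2
```

```bash
python3 chk.py relay
```

```text
part 0.962 [0. 2.]
base 0.8565 [0.125 1.5  ]
20.6 [ 0.55278654 -0.04296072  0.08801371] [-1.17774469 -0.33879227  4.36115042] [-5.31812548e-02 -3.87079740e+01 -3.06083679e+01 -2.10672116e-02
 -3.06026973e-01  1.62057462e-03]
```

jog_arm --deltas '[0,0,-0.01,0,0,0,-1,0,0,-0.03,0,0,0,-1,0,0,-0.06,0,0,0,-1,0,0,-0.08,0,0,0,-1,0,0,-0.08,0,0,0,-1,0,0,-0.08,0,0,0,-1,0,0,-0.08,0,0,0,-1]'

```text
time: 21.3
tool_pos: [0.5514, -0.0428, 0.1663]
tcp_rot: [-0.357, -3.119, -0.0]
wrist_force: [-0.9, -0.7, -0.9]
width: 0.001
grip_force: 0.0
```

```bash
for p in oil fuel relay; do python3 chk.py $p; done
```

```text
part 0.9818 [-0.25   1.875]
base 0.8097 [-0.25   1.625]
plate 0.9482 [0.125 2.   ]
21.35 [ 0.55130257 -0.04276277  0.16610848] [ 0.22408478  0.24316766 -0.17487788] [ 1.87755788e-03 -3.98663843e+01 -3.53934002e+01 -3.90168125e-04
 -9.03181150e-03 -4.51920187e-05]
part 0.9884 [0.375 1.875]
base 0.8095 [0.5   1.375]
21.4 [ 0.55137096 -0.04278122  0.16613002] [-0.05888406  0.17969364  0.52072019] [ 1.47882485e-03 -3.96665883e+01 -3.51768637e+01 -3.00536713e-04
  3.33152580e-03  2.08429532e-05]
part 0.9844 [0.    1.875]
base 0.8563 [0.125 1.5  ]
21.45 [ 0.55153755 -0.04277726  0.16629596] [-0.16072444  0.35645385  0.3314249 ] [ 1.95279048e-03 -3.95103621e+01 -3.50275326e+01 -5.08056837e-04
  1.03577823e-02  4.35324455e-05]
```

All three parts have dropped by about 6 mm and stay there, and the arm is clear.

```bash
python3 -c "
from workcell import finish_job
print(finish_job())"
```

```text
the job is handed in; nothing more can be done
None
```

I pressed the oil filter, fuel filter and relay carton in that order, each about 6 mm down by camera estimate and then let go, and handed the job in at about 21 s; no verdict was returned.

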